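# Tuck a circuit board under the holder's hold-down leaf and keep it pressed flat

### The arm

A 6-joint arm with a two-finger parallel gripper is mounted at the origin on the work surface. World frame = base frame: x ahead of the robot, y to its left, z up, the work surface at z = 0. Lengths are in m, angles in rad, forces in N, time in s.
With the tool pointing down it reaches from about 0.325 to 0.875 m from the base axis. Payload 4.4 kg.
Tool frame: the origin (TCP) lies on the centre line of the jaws, within the pads' length; the fingertips stand 17 mm ahead of it and the grasp point (between the pads) lies 2 mm behind it; z points along the fingers, y is the line along which they close (so a half turn about z gives the same grasp; the last joint's range is limited). The gripper opens to 85 mm and grips with 20 to 120 N. Pads are 22 mm wide; open, the fingers measure 114 mm over their backs; the gripper's body (76 mm by 85 mm) begins 54 mm behind the grasp point. The pads swing forward as they close: fully open they stand 13 mm farther back than shut.
Start: joints at [-1.306, 0.207, 1.542, -0, 1.393, -0.15], TCP at [0.232, -0.526, 0.248] pointing down, gripper open.
Joint ranges: [-2.73, 2.73], [-0.86, 2.22], [0.23, 2.46], [-1.11, 4.25], [0.08, 2.63], [-2.82, 2.82]. Speed limits (rad/s): [2.79, 2.79, 3.14, 3.14, 3.14, 3.14].

### API

Orientations are given as a rotation vector (axis times angle).
In Python, from station import arm gives the robot as it stands.
- The arm moves only by the tool play_rows, never from a script. Its argument "moves" is a list of rows, each a list of 5 numbers: the finger opening in mm, from 0 to 85.4, then the shift along the tool's x, y, z in mm, then the turn about the tool's z in rad. A call has 1 to 10 rows; each row is the pose to reach, as a shift and turn from the pose commanded when the call began, along the tool's axes at that moment; what a row does not reach only later rows make up. A row lasts 1/10 s, in which the tool goes at most 50 mm and 8.59 degrees, less where a joint would pass 70% of its speed; a pose out of reach is approached as far as the arm can. A call with a gripper value outside its range is refused whole. The fingers move at their own pace and stop on an object; "squeeze" is the grip in N (left out, the last holds). Time passes only in rows, so rows that repeat a pose let the fingers close. It gives the time, the measured TCP pose, the force, the opening and the grip force at its end, in the units of the state.
- arm.state(): the state, without advancing time (a new reading comes with each control period).
- arm.grab_frame(name): name is "scene" or "top" or "wrist"; returns a dict with "color" (384x512x3 uint8, red, green, blue), "range_z" (384x512 float32, m along the optical axis (not along the pixel's ray), 0 where there is no reading), "intrinsics" (3x3 intrinsics, pixels), "eye" and "attitude" of the camera in the world; the wrist camera has in their place "mount" (4x4, takes a point from camera to tool coordinates, whose origin is the TCP and whose axes are the flange's). Camera axes: x right, y down, z forward; pixel columns grow to the right and rows downward; lengths in m; the calibration is good to about 2 mm. The wrist camera is an equidistant fisheye: a pixel r from the principal point sees the ray r / f radians off the axis. A picture is of the moment at which its call begins: read the wrist's pose just before it.
- arm.finish_job(): hands the job in; it is judged then, once.
Trained networks look in a picture, given as the dict that the camera call returned (one of the last four; its "shot" number tells which), for a name from the list of things; names that differ only in an ending like _2 or _b are one class to them, and where a whole thing is asked for, a point or a joint stands for the part that bears it (a point fixed in the world has none). Each returns a list of dicts, best first, with "conf" (0 to 1); they miss things now and then, are a little off and sometimes report something else, mostly with a low value. They report only what shows in the picture. A call takes as long as a camera call. They do not tell look-alikes from the thing itself.
- arm.regions_of(label, picture): "mask" (384x512 bool, what is visible of it) and "box" ([left, top, right, bottom] in pixels, round what is visible of it).
- arm.landmark_of(label, picture): "location" ([column, row] in pixels: a listed point, or the origin of a listed thing).
The state is a dict: "time": time; "joint_pos": joint angles; "qd": joint speeds; "effort": joint torques, N m; "tcp_pos": TCP position; "tcp_rot": TCP orientation; "force": force on the tool from outside, world axes, zero at the start; "wrist_torque": the same for the moment, N m; "opening": finger opening in m; "grip_force": force on a finger pad.
Only numpy, scipy, OpenCV 4.12 (cv2) and the standard library are available. Lean on these libraries where they do the work, as an engineer would, in place of code of your own. Each camera call takes 0.05 s, during which the arm holds its last target. There are 200 camera calls.

### The job

First slide the holder's carriage along its rails all the way to the red end stop, so that its hold-down leaf hangs over the middle of the white pad. Then pick up the blue circuit board by its heat sink and tuck its gold-contact edge, square and centred, well in under the leaf (more than half of the leaf's overhang) without lifting the leaf. Finish while holding: stay on the heat sink and keep the board pressed flat on the pad so that the pad's spring gives, firmly but not hard, and leave the jar, reel, screwdriver and tray alone.

Things in the scene. Friction and masses are not known exactly. Their poses are not given: they have to be found in the camera images.
- holder: dark steel board holder, fixed. Origin on the bench, 3 mm to +x of the white pad's middle. x: tucking direction (from pad to rails), y: along the rails to the red end stop, z up. Base 12 mm thick, 125 x 130 mm under the pad; leg under the rails x 48 to 108, y -190 to 65 mm. Red stop 50 x 22 mm round x 78, y 42 mm, top 38 mm above the bench.
- pad: white spring-loaded support pad in the holder, 106 mm (x) by 90 mm (y), axes as the holder's; origin at the middle of its top face, which lies 24 mm above the bench. It moves only straight down: begins to give at about 4.5 N, then 1.5 N per mm, bottoms after 6 mm (about 13.5 N).
- carriage (a joint): slide of the aluminium carriage along the holder's +y, in m: 0 at the far end from the stop, 0.110 against the red end stop, where the leaf is centred over the pad. Friction about 2 N; it stays where it is left.
- carriage_knob (a point): centre (half-way up) of the carriage's upright black round knob, 16 mm in diameter, 36 mm tall. The carriage's top is 18 mm below this point, 40 mm above the bench. The carriage is an aluminium block 48 mm (x) by 60 mm (y), 23 mm tall; the knob stands 2 mm to +x of its middle. Axes as the holder's.
- leaf (a joint): hinge of the hold-down leaf, rad: 0 lying level, positive when its lip is lifted. A light spring (under 1 N at the lip) holds it down at 0.
- leaf_lip (a point): middle of the lower edge of the leaf's free lip (orange stripe). Steel leaf 60 mm wide (y), 3 mm thick, reaching 28 mm from the carriage's face to the holder's -x (24 mm plate, 4 mm hinge); level, its underside is 31 mm above the bench, 7 mm above the pad at rest. With the carriage at its stop the lip is at x 26, y 0 mm and the carriage's face at x 54 mm in the holder's frame.
- board_grip (a point): centre (half-way up) of the finned aluminium heat sink on the blue board: 34 mm (x), 18 mm (y, grasp across this), 36 mm tall. Board 100 mm (x) by 56 mm (y), 4 mm thick, 95 to 160 g. This point is on the centre line, 22 mm above the board's underside, 18 mm above its upper face, 70 mm behind the gold edge, 30 mm from the other end. x points to the gold edge, z up.
- board_edge (a point): middle of the gold-contact edge of the board, at its underside, 70 mm towards +x from the heat sink's centre. Axes as the board's.
- jar: amber jar, 48 mm across, 50 mm tall; origin at the centre of its underside. Leave it alone.
- reel: white flat reel, 80 mm across, 14 mm thick, with a 20 mm hole; origin at the centre of its underside. Leave it alone.
- screwdriver: red-handled screwdriver about 200 mm long lying on the bench, handle towards its -x. Leave it alone.
- tray: black open tray 90 x 70 x 25 mm; origin at the centre of its underside. Leave it alone.
Not all that is in view belongs to the job. Leave any orange look-alike of the part that bears board_grip alone.

How it is judged:
On the way, in this order (a step that is already met when the one before it is completed fails the run):
1. the carriage is against its end stop (within 5 mm) (value of joint carriage above 0.105 m), for 0.2 s.
2. the board's gold edge is under the leaf, at least 10 mm in from the lip (x of board_edge in the frame of holder above 0.036 m and z of board_edge in the frame of holder below 0.029 m and y of board_edge in the frame of holder between -0.015 and 0.015 m and value of joint carriage above 0.105 m), for 0.2 s.
At the end, for the whole second after the job is handed in: Carriage within 5 mm of its stop; gold edge at least 10 mm in under the leaf, centred within 12 mm, square within 8 degrees; leaf down (under 0.06 rad); board flat on the pad (3 mm, 0.06 rad) and pressed on it with over 4 N; fingers still on the board (value of joint carriage above 0.105 m and value of joint leaf below 0.06 rad and x of board_edge in the frame of holder above 0.036 m and y of board_edge in the frame of holder between -0.012 and 0.012 m and z of board_edge in the frame of pad between -0.003 and 0.003 m and angle between the x axis of board_edge and the x axis of holder, either way round below 0.14 rad and angle between board_edge's own z axis and vertical below 0.06 rad and contact force between pad and board above 4 N and contact force between the fingers and board above 2 N); the arm keeps its last pose, push and grip.
It fails at once if the leaf was lifted (more than 0.15 rad, about 4 mm at the lip) (value of joint leaf above 0.15 rad).
It fails at once if the board was pressed on the pad with more than 30 N (contact force between pad and board above 30 N).
It fails at once if a bystander was moved more than 30 mm (distance of any of jar, reel, screwdriver, tray from where it was at the start of the episode above 0.03 m).
It also fails if it takes over 58 s, if anything falls off the work surface, if the arm or the gripper's body presses on something with over 40 N, if the wrist force passes 120 N, or if a joint passes its speed limit or range.

## Working session

There is one attempt and no reset: what is moved stays moved. The work goes in short steps, Python scripts to look and compute and a tool call to move; the robot and the scene stay as the last step left them, time stands still between calls to the robot, and variables do not carry over. Pictures are saved under pics/ and viewed, at most 10 in all, crops included, and the job is handed in when it is done.

Besides the shell and the picture viewer there is one more tool, called after "Call:" by a JSON object that holds its "method" and its "body". play_rows: Moves the arm, as the interface text tells. Its arguments: {"type":"object","properties":{"moves":{"type":"array","items":{"type":"array","items":{"type":"number"}}},"squeeze":{"type":"number"}},"required":["moves"]}

```bash
ls; mkdir -p pics; cat > h.py <<'E'
import numpy as np, cv2
from scipy.spatial.transform import Rotation as R
from station import arm
def att(a):
    a=np.array(a,float)
    return a if a.shape==(3,3) else (R.from_rotvec(a).as_matrix() if a.size==3 else R.from_quat(a).as_matrix())
def save(p,name): cv2.imwrite('pics/'+name,cv2.cvtColor(p['color'],cv2.COLOR_RGB2BGR))
def ray(p,uv):
    K=p['intrinsics']; return np.array([(uv[0]-K[0][2])/K[0][0],(uv[1]-K[1][2])/K[1][1],1.])
def at_z(p,uv,z):
    d=att(p['attitude'])@ray(p,uv); e=np.array(p['eye']); return e+d*(z-e[2])/d[2]
def cloud(p):
    K=p['intrinsics'];v,u=np.mgrid[:384,:512];Z=p['range_z']
    P=np.stack([(u-K[0][2])/K[0][0]*Z,(v-K[1][2])/K[1][1]*Z,Z],-1)
    return P@att(p['attitude']).T+np.array(p['eye'])
E
python3 - <<'E'
from h import *
s=arm.state();print({k:np.round(v,3) for k,v in s.items()})
for c in ['top','scene']:
    p=arm.grab_frame(c);save(p,c+'0.png');print(c,p['eye'],p['attitude'],p['intrinsics'])
    C=cloud(p)
    for n in ['carriage_knob','leaf_lip','board_grip','board_edge','pad','holder','jar','reel','screwdriver','tray']:
        for l in arm.landmark_of(n,p)[:2]:
            u,v=np.round(l['location']).astype(int)
            print(n,round(l['conf'],2),np.round(l['location'],1),np.round(C[min(v,383),min(u,511)],3))
E
```

```text
pics
{'time': np.float64(0.0), 'joint_pos': array([-1.307,  0.207,  1.543, -0.   ,  1.394, -0.15 ]), 'qd': array([-0.   , -0.   ,  0.001,  0.   ,  0.001,  0.001]), 'effort': array([-1.0000e-03, -3.8304e+01, -2.9160e+01, -0.0000e+00,  1.1000e-02,
       -0.0000e+00]), 'tcp_pos': array([ 0.232, -0.526,  0.247]), 'tcp_rot': array([-3.072, -0.646,  0.   ]), 'force': array([ 0.038,  0.635, -0.67 ]), 'wrist_torque': array([-0.013, -0.005,  0.001]), 'grip_force': np.float64(0.0), 'opening': np.float64(0.085)}
top [ 0.38250159 -0.04855642  1.41586074] [-2.1959167   2.1363168  -0.11830155] [[480.47883558   0.         264.92613984]
 [  0.         480.47883558 184.16416432]
 [  0.           0.           1.        ]]
carriage_knob 0.59 [210.3 141.9] [0.644 0.111 0.075]
leaf_lip 0.56 [217.6 163.5] [0.592 0.093 0.001]
board_grip 0.94 [367.8 267.4] [ 0.304 -0.346  0.039]
board_grip 0.78 [325.8 194.4] [ 0.509 -0.225  0.033]
board_edge 0.81 [345.6 277.4] [ 0.271 -0.291 -0.002]
board_edge 0.8 [273.3 141.5] [ 0.662 -0.069  0.006]
pad 0.72 [191.6 177.5] [0.546 0.165 0.025]
pad 0.15 [313.6 171.7] [ 0.577
[... 485 characters left out ...]
6] [0.628 0.103 0.037]
carriage_knob 0.41 [292.8 251.8] [0.546 0.159 0.021]
leaf_lip 0.52 [263.2 242.9] [0.599 0.103 0.032]
board_grip 0.97 [264.4 183.3] [ 0.477 -0.086  0.033]
board_grip 0.76 [276.4 148.9] [ 0.366 -0.195  0.037]
board_edge 0.86 [214.8 179.6] [ 0.574 -0.201  0.003]
board_edge 0.82 [286.2 201.6] [ 0.448 -0.017  0.   ]
pad 0.9 [290.8 254.6] [0.559 0.168 0.026]
holder 0.8 [292.4 261.4] [0.567 0.183 0.025]
jar 0.78 [382.5 290.2] [0.449 0.368 0.04 ]
jar 0.43 [185.1 138.5] [ 0.558 -0.44  -0.001]
reel 0.77 [152.1 179.6] [ 0.732 -0.296  0.004]
reel 0.23 [290.8 260. ] [0.567 0.18  0.025]
screwdriver 0.67 [185.4 138.1] [ 0.558 -0.44  -0.001]
tray 0.64 [314.7 336.9] [0.632 0.368 0.002]
```

```bash
python3 -c "
import cv2
a=cv2.imread('pics/top0.png');b=cv2.imread('pics/scene0.png')
cv2.imwrite('pics/t1.png',cv2.resize(a[90:320,90:430],None,fx=2.3,fy=2.3))
cv2.imwrite('pics/s1.png',cv2.resize(b[100:370,120:440],None,fx=2.2,fy=2.2))"
```

```text
(no output)
```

View pics/t1.png

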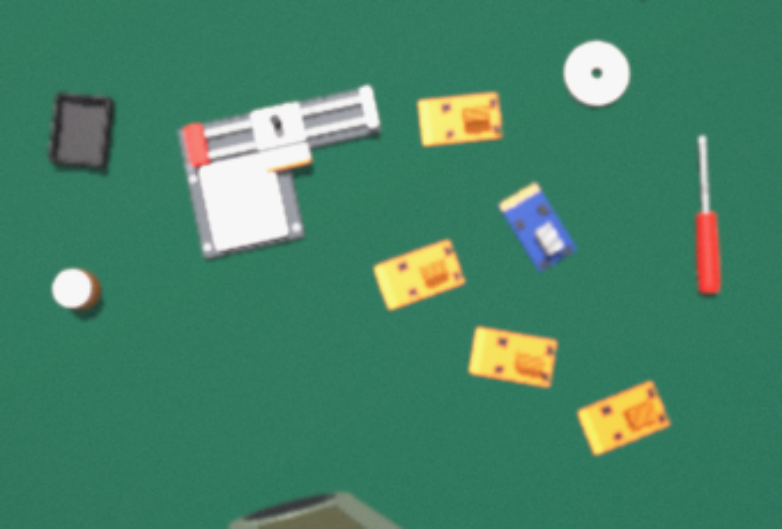

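View pics/s1.png

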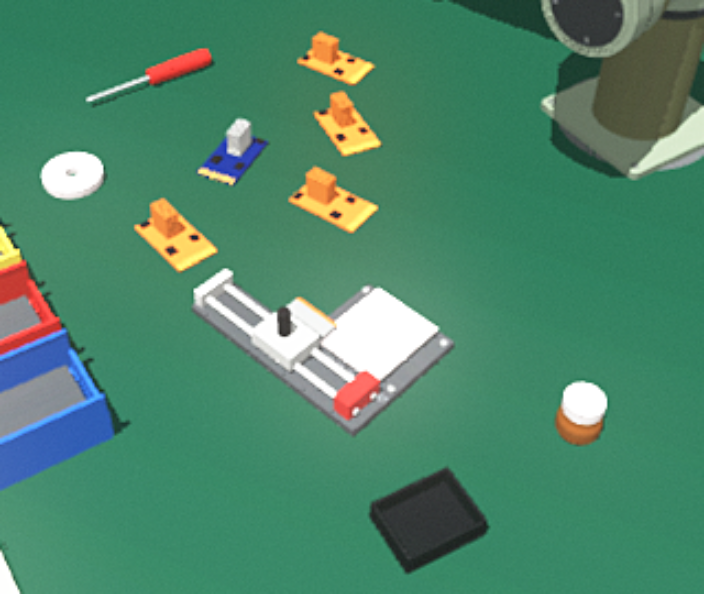

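Top: the blue board lies at about full-image (325,188), gold edge (316,175) and sink (326,194). The knob is at (210,144), the carriage is mid-rail, and the red stop is at (175,153). The orange boards are decoys. Next I'll measure the geometry by colour.

```bash
python3 - <<'E'
from h import *
for c in ['top','scene']:
    p=arm.grab_frame(c); hsv=cv2.cvtColor(p['color'],cv2.COLOR_RGB2HSV);C=cloud(p)
    print(c)
    def mask(n):
        return arm.regions_of(n,p)[:3]
    def rect(m,z,lab):
        v,u=np.nonzero(m)
        P=np.array([at_z(p,(a,b),z)[:2] for a,b in zip(u,v)])
        (cx,cy),(w,h),a=cv2.minAreaRect((P*1000).astype(np.float32)); print(lab,len(u),np.round([cx,cy,w,h],1),round(a,1),'mean',np.round(P.mean(0),4))
    for l in mask('pad'): print(l['conf']); rect(l['mask'],.024,'pad')
    for l in mask('board_grip'):
        m=l['mask'];col=np.median(hsv[m],0)
        if 95<col[0]<130:
            rect(m,.004,'board'); 
            b=m&(hsv[...,0]>95)&(hsv[...,0]<130)&(hsv[...,1]>120); g=m&(hsv[...,0]>12)&(hsv[...,0]<35)&(hsv[...,1]>60); k=m&(C[...,2]>.028)
            rect(b,.004,'blue')
            if g.sum(): rect(g,.004,'gold')
            if k.sum(): rect(k,.04,'sink top')
    for n in ['board_grip','board_edge']:
        for l in arm.landmark_of(n,p):
            q=at_z(p,l['location'],.022 if n[6]=='g' else 0)
            print(n,round(l['conf'],2),np.round(l['location']),np.round(q,4))
    for l in arm.landmark_of('carriage_knob',p)[:1]: print('knob',at_z(p,l['location'],.058))
    v,u=np.nonzero((C[...,2]>.062)&(C[...,2]<.08)&(abs(C[...,0]-.63)<.06)&(abs(C[...,1]-.1)<.08)); print('knobtop',len(u),C[v,u].mean(0) if len(u) else 0)
    k=(hsv[...,2]<70)&(abs(C[...,0]-.63)<.05)&(abs(C[...,1]-.1)<.04); 
    if k.sum(): rect(k,.06,'dark')
    r=((hsv[...,0]<8)|(hsv[...,0]>172))&(hsv[...,1]>150)&(abs(C[...,0]-.63)<.06)&(abs(C[...,1]-.18)<.06)
    if r.sum(): rect(r,.038,'red')
E
```

```text
top
0.7
pad 1025 [548.7 156.7 105.2  86.7] 15.9 mean [0.5475 0.1574]
board_grip 0.98 [328. 194.] [ 0.5097 -0.2309  0.022 ]
board_grip 0.83 [321. 247.] [ 0.3561 -0.2154  0.022 ]
board_grip 0.71 [371. 267.] [ 0.3029 -0.3589  0.022 ]
board_grip 0.59 [278. 207.] [ 0.4678 -0.0877  0.022 ]
board_grip 0.57 [299. 139.] [ 0.6704 -0.1441  0.022 ]
board_grip 0.27 [318. 174.] [ 0.5668 -0.2029  0.022 ]
board_edge 0.95 [345. 279.] [ 0.2663 -0.2867  0.    ]
board_edge 0.83 [316. 173.] [ 0.5728 -0.2003  0.    ]
board_edge 0.7 [273. 145.] [ 0.6555 -0.0688  0.    ]
board_edge 0.68 [253. 212.] [ 0.4536 -0.0142  0.    ]
board_edge 0.56 [291. 243.] [ 0.3655 -0.1298  0.    ]
knob [0.53922216 0.14705433 0.058     ]
knobtop 30 [0.64381404 0.11480344 0.07386621]
dark 4 [610.5  97.3  67.6   7.3] 32.7 mean [0.5989 0.088 ]
red 25 [617.5 212.4  50.2  18.2] 16.5 mean [0.6109 0.2086]
scene
0.86
pad 1226 [550.5 157.1 112.4  92.7] 16.8 mean [0.5515 0.1583]
0.67
pad 502 [431.5 358.3  80.9  46.5] 38.2 mean [0.432  0.3598]
board 471 [ 517.5 -224.6  128.3   62.2] 34.9 mean [ 0.5257 -0.2216]
blue 216 [ 529.7 -219.1  102.
[... 216 characters left out ...]
12  0.022 ]
board_grip 0.88 [274. 149.] [ 0.3583 -0.2159  0.022 ]
board_grip 0.87 [266. 182.] [ 0.4657 -0.0967  0.022 ]
board_grip 0.72 [196. 198.] [ 0.6645 -0.139   0.022 ]
board_grip 0.69 [230. 169.] [ 0.5246 -0.2019  0.022 ]
board_edge 0.9 [286. 200.] [ 0.4453 -0.0233  0.    ]
board_edge 0.77 [214. 216.] [ 0.6458 -0.0736  0.    ]
board_edge 0.74 [286. 130.] [ 0.2523 -0.3059  0.    ]
board_edge 0.65 [216. 181.] [ 0.5735 -0.2001  0.    ]
board_edge 0.6 [287. 169.] [ 0.3635 -0.1372  0.    ]
knob [0.6531461  0.11343998 0.058     ]
knobtop 51 [0.647341   0.11686664 0.07168741]
dark 46 [646.4 132.8  23.3  68. ] 2.3 mean [0.6479 0.1188]
red 221 [623.8 223.2  59.9  29.9] 18.9 mean [0.6247 0.2229]
```

Call:
{"method": "play_rows", "body": {"moves": [[85,20,-10,0,0],[85,60,-30,0,0],[85,105,-54,0,-0.05],[85,150,-77,0,-0.1],[85,195,-100,0,-0.15],[85,240,-123,0,-0.15],[85,285,-146,0,-0.15],[85,325,-167,0,-0.15],[85,345,-177,0,-0.15],[85,350,-180,0,-0.15]]}}

```text
time: 2.7
tcp_pos: [0.4809, -0.2181, 0.2484]
tcp_rot: [-3.015, -0.882, -0.001]
force: [0.5, -0.4, -0.5]
opening: 0.0851
grip_force: 0.0
```

```bash
cat >> h.py <<'E'
def theta(s):
    x=R.from_rotvec(s['tcp_rot']).as_matrix()[:,0]; return np.arctan2(x[1],x[0])
def shift(s,tgt,ang=None):
    M=R.from_rotvec(s['tcp_rot']).as_matrix(); d=M.T@(np.array(tgt)-s['tcp_pos'])*1000
    return np.round(d,1), None if ang is None else round(theta(s)-ang,3)
def wray(p,s,uv):
    K=p['intrinsics'];x=uv[0]-K[0][2];y=uv[1]-K[1][2];r=np.hypot(x,y);a=r/K[0][0]
    c=np.array([np.sin(a)*x/max(r,1e-9),np.sin(a)*y/max(r,1e-9),np.cos(a)])
    M=np.array(p['mount']);T=R.from_rotvec(s['tcp_rot']).as_matrix()
    return T@M[:3,3]+s['tcp_pos'],T@M[:3,:3]@c
def w_at(p,s,uv,z):
    e,d=wray(p,s,uv); return e+d*(z-e[2])/d[2]
E
python3 - <<'E'
from h import *
s=arm.state();print(s['tcp_pos'],theta(s));p=arm.grab_frame('wrist');save(p,'w1.png')
hsv=cv2.cvtColor(p['color'],cv2.COLOR_RGB2HSV)
for n,z in [('board_grip',.022),('board_edge',0)]:
    for l in arm.landmark_of(n,p)[:4]: print(n,l['conf'],l['location'],np.round(w_at(p,s,l['location'],z),4))
b=(hsv[...,0]>100)&(hsv[...,0]<130)&(hsv[...,1]>130)
n,L,st,c=cv2.connectedComponentsWithStats(b.astype(np.uint8));k=1+np.argmax(st[1:,4]);print(st[k],c[k])
v,u=np.nonzero(L==k);P=np.array([w_at(p,s,q,.004)[:2]*1000 for q in zip(u,v)],np.float32);print(cv2.minAreaRect(P))
E
```

```text
[ 0.48092526 -0.21813183  0.24840597] 0.5689963344155945
board_grip 0.94 [205.2, 238.9] [ 0.3564 -0.2142  0.022 ]
board_grip 0.9 [280.8, 149.9] [ 0.5097 -0.2326  0.022 ]
board_grip 0.87 [168.8, 116.9] [ 0.4724 -0.0958  0.022 ]
board_grip 0.63 [266.6, 313.1] [ 0.2927 -0.3545  0.022 ]
board_edge 0.88 [169.8, 198.1] [ 0.3714 -0.1447  0.    ]
board_edge 0.8 [221.2, 295.0] [ 0.2697 -0.2849  0.    ]
board_edge 0.71 [283.3, 91.9] [ 0.5709 -0.1982  0.    ]
[ 259  100   46   72 2246] [280.42252894 131.59439003]
((523.3171997070312, -226.21998596191406), (91.12968444824219, 56.17829895019531), 32.63516616821289)
```

View pics/w1.png

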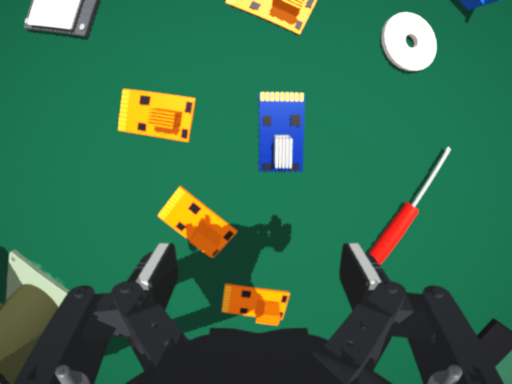

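Wrist: the blue board lies straight ahead at (281,131), its yaw matching the tool's (32.6°), with the sink at (283,152). Now to the knob.

Call:
{"method": "play_rows", "body": {"moves": [[50,18,-11,5,0],[50,55,-33,15,0.05],[50,98,-59,25,0.1],[50,140,-84,35,0.15],[50,183,-110,45,0.2],[50,225,-135,55,0.25],[50,265,-160,65,0.29],[50,300,-180,75,0.29],[50,310,-187,80,0.29],[50,310,-187,80,0.29]]}}

```text
time: 3.85
tcp_pos: [0.6409, 0.1032, 0.1668]
tcp_rot: [3.112, 0.431, -0.004]
force: [0.3, -0.9, -0.4]
opening: 0.0499
grip_force: 0.0
```

```bash
python3 - <<'E'
from h import *
s=arm.state();print(s['tcp_pos'],theta(s));p=arm.grab_frame('wrist');save(p,'w2.png')
for n,z in [('carriage_knob',.058),('leaf_lip',.031),('pad',.024),('holder',0.0)]:
    for l in arm.landmark_of(n,p)[:2]: print(n,l['conf'],l['location'],np.round(w_at(p,s,l['location'],z),4))
for l in arm.regions_of('pad',p)[:1]:
    v,u=np.nonzero(l['mask']);P=np.array([w_at(p,s,q,.024)[:2]*1000 for q in zip(u,v)],np.float32);print(l['box'],cv2.minAreaRect(P))
print(shift(s,(.646,.116,.064),.278))
E
```

```text
[0.64092975 0.10324988 0.16677586] 0.2755384683969327
carriage_knob 0.85 [250.4, 188.6] [0.6434 0.11   0.058 ]
leaf_lip 0.74 [249.3, 227.1] [0.597  0.0991 0.031 ]
pad 0.92 [193.1, 250.9] [0.5504 0.1479 0.024 ]
holder 0.83 [192.9, 239.9] [0.5496 0.1529 0.    ]
[147.7, 201.4, 229.7, 296.3] ((549.4827270507812, 152.9889373779297), (108.28680419921875, 90.86766815185547), 14.13817310333252)
(array([  8.6, -10.9, 102.8]), np.float64(-0.002))
```

View pics/w2.png

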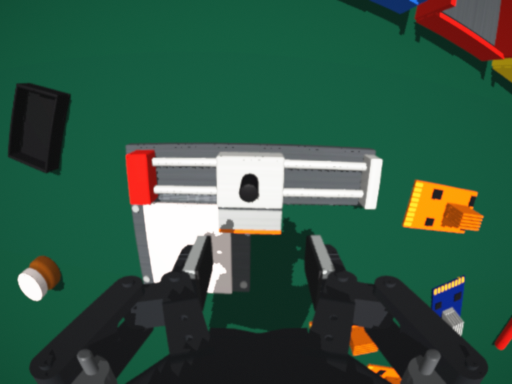

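Wrist: the knob is at (249,188), between the jaws. The red stop is at (142,178), and the rails are nearly level, so the holder's yaw is about 15°.

Call:
{"method": "play_rows", "body": {"moves": [[50,5,-8,15,0.01],[50,5,-8,50,0.01],[50,5,-8,85,0.01],[50,5,-8,102,0.01],[50,5,-8,102,0.01],[10,5,-8,102,0.01],[10,5,-8,102,0.01],[10,5,-8,102,0.01],[10,5,-8,102,0.01]], "squeeze": 25}}

```text
time: 5.05
tcp_pos: [0.6458, 0.1126, 0.0688]
tcp_rot: [3.114, 0.415, 0.008]
force: [0.6, 1.0, 5.0]
opening: 0.0147
grip_force: 25.4
```

Call:
{"method": "play_rows", "body": {"moves": [[10,0,-5,0,0],[10,0,-14,0,0],[10,0,-24,0,0],[10,0,-34,0,0],[10,0,-44,0,0],[10,0,-52,0,0],[10,0,-58,0,0],[10,0,-62,0,0],[10,0,-62,0,0]]}}

```text
time: 5.95
tcp_pos: [0.6302, 0.1734, 0.0688]
tcp_rot: [-3.114, -0.415, -0.01]
force: [2.2, 2.4, 5.2]
opening: 0.0151
grip_force: 25.7
```

```bash
python3 - <<'E'
from h import *
s=arm.state();print(s['tcp_pos'],theta(s),s['force'],s['wrist_torque'],s['opening'])
E
```

```text
[0.63015843 0.17342038 0.06882876] 0.26525547030052304 [2.21976291 2.41914931 5.22885802] [ 0.11834069 -0.35573756  0.03170578] 0.015104949766504287
```

Call:
{"method": "play_rows", "body": {"moves": [[10,0,-2,0,0],[10,0,-4,0,0],[10,0,-6,0,0],[10,0,-8,0,0],[10,0,-8,0,0]]}}

```text
time: 6.45
tcp_pos: [0.6297, 0.1753, 0.0688]
tcp_rot: [3.105, 0.414, 0.012]
force: [5.0, -13.4, 4.0]
opening: 0.015
grip_force: 26.0
```

Call:
{"method": "play_rows", "body": {"moves": [[10,0,4,0,0],[50,0,5,0,0],[50,0,5,0,0],[50,0,5,0,0],[50,0,5,-40,0],[50,0,5,-85,0],[50,-20,5,-130,0],[50,-40,5,-150,0],[50,-40,5,-150,0],[50,-40,5,-150,0]]}}

```text
time: 7.45
tcp_pos: [0.5878, 0.1652, 0.216]
tcp_rot: [-3.114, -0.416, 0.0]
force: [-0.4, -0.3, -0.5]
opening: 0.0501
grip_force: 0.0
```

```bash
python3 - <<'E'
from h import *
s=arm.state();print(s['tcp_pos'],theta(s),s['force']);p=arm.grab_frame('wrist');save(p,'w3.png')
for n,z in [('carriage_knob',.058),('leaf_lip',.031),('pad',.024),('holder',0.0)]:
    for l in arm.landmark_of(n,p)[:1]: print(n,l['conf'],l['location'],np.round(w_at(p,s,l['location'],z),4))
for l in arm.regions_of('pad',p)[:1]:
    v,u=np.nonzero(l['mask']);P=np.array([w_at(p,s,q,.024)[:2]*1000 for q in zip(u,v)],np.float32);print(l['box'],cv2.minAreaRect(P))
print(shift(s,(.51,-.234,.2),.57))
E
```

```text
[0.58782606 0.16517169 0.21601391] 0.26536247903078714 [-0.44156088 -0.30225923 -0.52851059]
carriage_knob 0.86 [258.7, 136.5] [0.6281 0.1749 0.058 ]
leaf_lip 0.83 [257.7, 179.4] [0.5793 0.1627 0.031 ]
pad 0.67 [259.1, 204.2] [0.5496 0.153  0.024 ]
holder 0.69 [259.5, 196.4] [0.5509 0.1528 0.    ]
[219.2, 158.4, 297.9, 247.6] ((548.2637939453125, 153.53074645996094), (107.39462280273438, 91.13748168945312), 13.740981101989746)
(array([-179.8,  364.8,   15.9]), np.float64(-0.305))
```

View pics/w3.png

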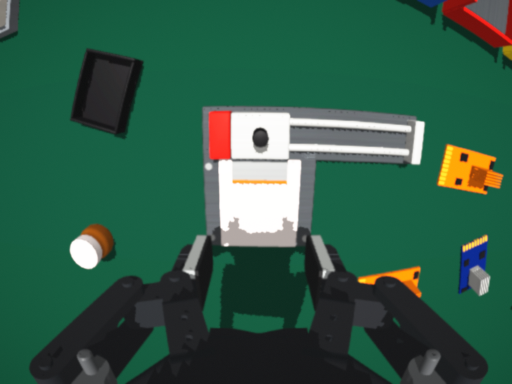

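Wrist: the carriage sits against the red stop (220,135) and the leaf stripe at (259,182) is centred over the pad. The holder's yaw is about 14.3°. Now to the board.

Call:
{"method": "play_rows", "body": {"moves": [[50,-10,18,0,0],[50,-28,55,2,-0.05],[50,-49,100,4,-0.1],[50,-71,145,6,-0.15],[50,-94,190,8,-0.2],[50,-116,235,10,-0.25],[50,-138,280,12,-0.305],[50,-160,325,14,-0.305],[50,-174,353,16,-0.305],[50,-180,365,16,-0.305]]}}

```text
time: 8.75
tcp_pos: [0.509, -0.2377, 0.1993]
tcp_rot: [-3.016, -0.877, 0.002]
force: [0.2, 0.8, 0.1]
opening: 0.05
grip_force: 0.0
```

Call:
{"method": "play_rows", "body": {"moves": [[50,0,0,20,0],[50,0,0,60,0],[50,0,0,90,0],[50,0,0,100,0],[50,0,0,100,0]]}}

```text
time: 9.25
tcp_pos: [0.509, -0.2331, 0.0982]
tcp_rot: [-3.011, -0.883, 0.005]
force: [-0.8, -0.0, 0.2]
opening: 0.05
grip_force: 0.0
```

```bash
python3 - <<'E'
from h import *
s=arm.state();print(s['tcp_pos'],theta(s),s['force']);p=arm.grab_frame('wrist');save(p,'w4.png')
hsv=cv2.cvtColor(p['color'],cv2.COLOR_RGB2HSV)
for n,z in [('board_grip',.022),('board_edge',0)]:
    for l in arm.landmark_of(n,p)[:2]: print(n,l['conf'],l['location'],np.round(w_at(p,s,l['location'],z),4))
b=(hsv[...,0]>100)&(hsv[...,0]<130)&(hsv[...,1]>130)
n,L,st,c=cv2.connectedComponentsWithStats(b.astype(np.uint8));k=1+np.argmax(st[1:,4]);print(st[k],c[k])
v,u=np.nonzero(L==k);P=np.array([w_at(p,s,q,.004)[:2]*1000 for q in zip(u,v)],np.float32);print(cv2.minAreaRect(P))
print(shift(s,(.51,-.234,.029),.57))
E
```

```text
[ 0.50904935 -0.23309865  0.09823775] 0.5705675881407534 [-0.80205542 -0.04869761  0.1803016 ]
board_grip 0.9 [153.5, 321.9] [ 0.355  -0.2134  0.022 ]
board_grip 0.78 [79.3, 156.4] [ 0.4674 -0.0925  0.022 ]
board_edge 0.84 [257.4, 108.7] [ 0.5675 -0.195   0.    ]
board_edge 0.72 [105.1, 265.3] [ 0.3675 -0.1451  0.    ]
[ 222  109   77  125 5783] [259.80944147 168.51755144]
((526.77587890625, -223.4121551513672), (99.73731994628906, 56.629276275634766), 32.76380920410156)
(array([ 0.4,  1.6, 69.2]), np.float64(0.001))
```

View pics/w4.png

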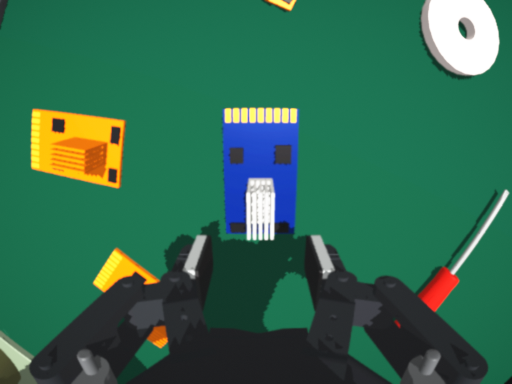

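Wrist: the blue board is squarely ahead, with the sink at (260,208) and gold contacts at (260,115). The grip point from the outline is (0.510,-0.234), as before. I'll descend and grasp.

Call:
{"method": "play_rows", "body": {"moves": [[50,0,1,15,0],[50,0,1,45,0],[50,0,1,63,0],[50,0,1,69,0],[50,0,1,69,0],[12,0,1,69,0],[12,0,1,69,0],[12,0,1,69,0],[12,0,1,69,0],[12,0,1,69,0]], "squeeze": 50}}

```text
time: 10.4
tcp_pos: [0.5119, -0.2363, 0.0329]
tcp_rot: [3.013, 0.882, 0.003]
force: [0.1, 1.1, 7.2]
opening: 0.0171
grip_force: 50.6
```

Call:
{"method": "play_rows", "body": {"moves": [[12,0,0,-10,0],[12,0,0,-40,0],[12,0,0,-80,0],[12,0,0,-110,0],[12,0,0,-120,0],[12,0,0,-120,0]]}}

```text
time: 11.0
tcp_pos: [0.5114, -0.236, 0.153]
tcp_rot: [3.012, 0.882, 0.004]
force: [-0.3, 0.1, -1.0]
opening: 0.0175
grip_force: 49.6
```

```bash
python3 - <<'E'
from h import *
s=arm.state();print(s['tcp_pos'],theta(s),s['force'],s['wrist_torque'],s['opening'])
p=arm.grab_frame('wrist');save(p,'w5.png');hsv=cv2.cvtColor(p['color'],cv2.COLOR_RGB2HSV)
g=(hsv[...,0]>18)&(hsv[...,0]<35)&(hsv[...,1]>90)
g[:,:180]=0;g[:,340:]=0;g[200:]=0
v,u=np.nonzero(g);print(len(u),u.mean(),v.mean())
for l in arm.landmark_of('board_edge',p)[:2]:
  print(l['conf'],l['location'],np.round(w_at(p,s,l['location'],s['tcp_pos'][2]-.0329),4))
o=np.array([.552,.1545]);a=.25;R2=np.array([[np.cos(a),-np.sin(a)],[np.sin(a),np.cos(a)]])
for e in (0,45): print(e,shift(s,[*(o+R2@[(e-70)/1000,0]),.13],a))
E
```

```text
[ 0.51144308 -0.23600743  0.15295533] 0.5698096516399791 [-0.27130962  0.0889399  -0.97419734] [ 0.00952131  0.00873341 -0.03414568] 0.017543579110352318
2003 257.19820269595607 85.48876684972541
0.82 [121.8, 239.0] [ 0.4593 -0.1656  0.1201]
0.78 [62.1, 135.7] [ 0.4987 -0.0996  0.1201]
0 (array([ 178.3, -329. ,   22.1]), np.float64(0.32))
45 (array([ 221.1, -314.9,   22.2]), np.float64(0.32))
```

View pics/w5.png

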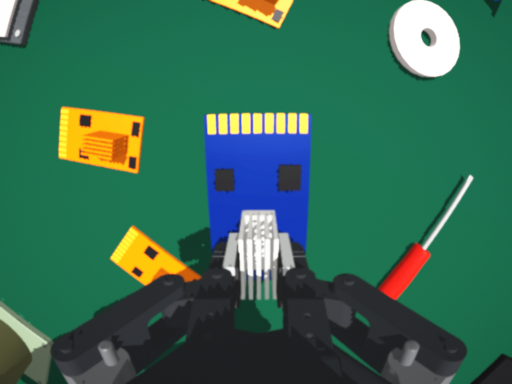

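Wrist: the board is held square, gold edge from (205,114) to (310,114), sink at (259,250). I'll work out the held offset (along tool x), then move over the pad.

```bash
python3 - <<'E'
from h import *
s=arm.state();p=arm.grab_frame('wrist');T=R.from_rotvec(s['tcp_rot']).as_matrix()
for uv in [(205,114),(310,113.5),(257.5,113)]:
    print(np.round(T.T@(w_at(p,s,uv,s['tcp_pos'][2]-.029)-s['tcp_pos'])*1000,1))
M=np.array(p['mount']);print(M.round(3))
E
```

```text
[ 69.9 -27.3  29. ]
[70.2 27.5 28.8]
[70.   0.1 28.9]
[[ 0.    -0.952 -0.305  0.077]
 [ 1.    -0.     0.001  0.   ]
 [-0.001 -0.305  0.952 -0.126]
 [ 0.     0.     0.     1.   ]]
```

Call:
{"method": "play_rows", "body": {"moves": [[12,10,-18,0,0],[12,28,-52,2,0.05],[12,50,-92,4,0.1],[12,72,-132,6,0.15],[12,94,-172,8,0.2],[12,116,-212,10,0.25],[12,138,-252,12,0.3],[12,158,-290,14,0.32],[12,172,-318,16,0.32],[12,178,-329,20,0.32]]}}

```text
time: 12.15
tcp_pos: [0.4809, 0.14, 0.1291]
tcp_rot: [-3.116, -0.397, 0.006]
force: [-0.4, 0.6, -0.4]
opening: 0.0171
grip_force: 49.6
```

```bash
cat >> h.py <<'E'
def hold(s,off=70.):
    a=.25;o=np.array([.552,.1545]);c,n=np.cos(a),np.sin(a)
    t=theta(s);e=s['tcp_pos'][:2]+off/1000*np.array([np.cos(t),np.sin(t)])-o
    return np.round([1000*(c*e[0]+n*e[1]),1000*(-n*e[0]+c*e[1]),np.degrees(t-a),1000*s['tcp_pos'][2]],1)
E
python3 - <<'E'
from h import *
s=arm.state();print(s['tcp_pos'],theta(s),hold(s),s['force'])
p=arm.grab_frame('wrist');save(p,'w6.png')
E
```

```text
[0.48086117 0.13998553 0.12913714] 0.2532027130186866 [ -2.5   3.8   0.2 129.1] [-0.37910391  0.60452121 -0.42279854]
```

View pics/w6.png

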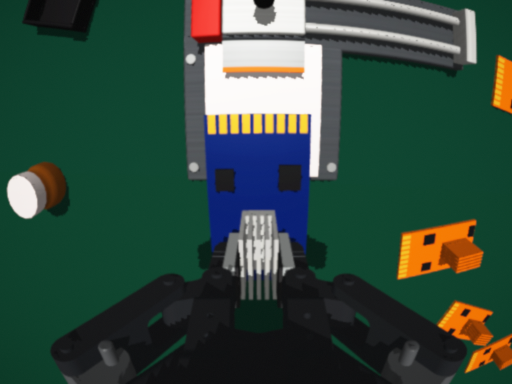

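Wrist: the board's gold edge (258,115) is over the pad, the lip stripe spans (223,69)–(303,72). I'll check the lip position and lower.

```bash
python3 - <<'E'
from h import *
s=arm.state();p=arm.grab_frame('wrist')
hsv=cv2.cvtColor(p['color'],cv2.COLOR_RGB2HSV)
g=(hsv[...,0]>5)&(hsv[...,0]<20)&(hsv[...,1]>150);g[:,:212]=0;g[:,315:]=0;g[:60]=0;g[80:]=0
v,u=np.nonzero(g);print(len(u),u.min(),u.max(),v.min(),v.max())
L=w_at(p,s,(u.min(),v[u<u.min()+8].mean()),.032);Q=w_at(p,s,(u.max()+1,v[u>u.max()-8].mean()),.032);m=(L+Q)/2
T=R.from_rotvec(s['tcp_rot']).as_matrix()
print(L,Q,np.linalg.norm(L-Q),'tool',np.round(T.T@(m-s['tcp_pos'])*1000,1),'yaw err',T.T@(Q-L)*1000)
E
```

```text
397 224 303 67 72
[0.57112529 0.18911272 0.032     ] [0.58583036 0.13223388 0.032     ] 0.058748971190261096 tool [100.4   5.   96.1] yaw err [-1.09896568e-02  5.87488631e+01 -1.12135730e-01]
```

Call:
{"method": "play_rows", "body": {"moves": [[12,0,3,10,0],[12,0,3,35,0],[12,0,3,58,0],[12,0,3,66,0],[12,0,3,66,0],[12,0,3,66,0]]}}

```text
time: 12.85
tcp_pos: [0.4845, 0.1338, 0.0656]
tcp_rot: [3.117, 0.389, 0.001]
force: [0.1, 0.3, -1.1]
opening: 0.0165
grip_force: 49.6
```

Call:
{"method": "play_rows", "body": {"moves": [[12,0,-2,4,0],[12,0,-2,6,0],[12,0,-2,7,0],[12,0,-2,8,0],[12,0,-2,9,0],[12,0,-2,9,0]]}}

```text
time: 13.45
tcp_pos: [0.4834, 0.1367, 0.0567]
tcp_rot: [-3.117, -0.392, -0.0]
force: [-2.0, 0.9, 3.4]
opening: 0.0176
grip_force: 50.2
```

Call:
{"method": "play_rows", "body": {"moves": [[12,4,0,0,0],[12,9,0,0,0],[12,14,1,0,0],[12,19,1,0,0],[12,24,1,0,0],[12,26,1,0,0],[12,26,1,0,0]]}}

```text
time: 14.15
tcp_pos: [0.5095, 0.1422, 0.0564]
tcp_rot: [3.117, 0.391, 0.002]
force: [-1.2, -0.1, 4.4]
opening: 0.0172
grip_force: 50.3
```

```bash
python3 - <<'E'
from h import *
s=arm.state();print(s['tcp_pos'],theta(s),hold(s),s['force'],s['wrist_torque'])
p=arm.grab_frame('wrist');save(p,'w7.png');q=arm.grab_frame('scene');save(q,'s7.png')
a=cv2.imread('pics/w7.png')[30:270,140:400];b=cv2.imread('pics/s7.png')[190:310,230:350]
cv2.imwrite('pics/c7.png',np.hstack([cv2.resize(a,(433,400)),cv2.resize(b,(360,400))[:, :360]]))
E
```

```text
[0.50952165 0.14216975 0.05641365] 0.24982048183823688 [25.8 -1.5 -0.  56.4] [-1.2038865  -0.10629681  4.44869902] [-0.07533894  0.25823334  0.00841036]
```

View pics/c7.png

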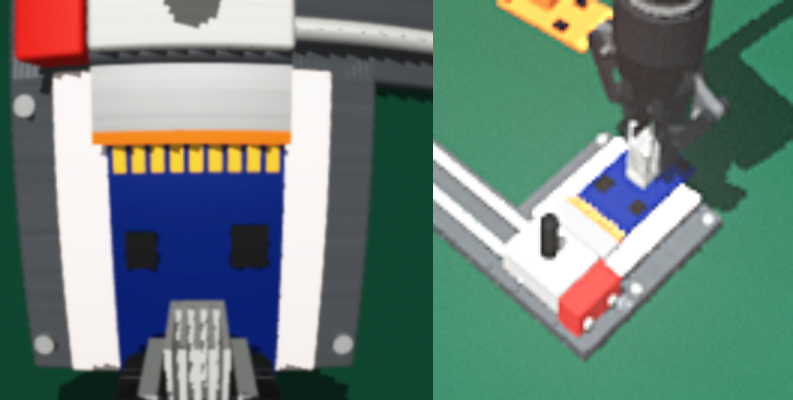

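The left crop (wrist) shows the board flat, square and centred, its gold edge right at the orange lip. I'll slide it in.

Call:
{"method": "play_rows", "body": {"moves": [[12,3,0,0,0],[12,7,0,0,0],[12,11,0,0,0],[12,15,0,0,0],[12,18,0,0,0],[12,20,0,0,0],[12,20,0,0,0]]}}

```text
time: 14.95
tcp_pos: [0.5286, 0.1471, 0.0564]
tcp_rot: [-3.117, -0.391, -0.001]
force: [-1.3, -0.5, 4.3]
opening: 0.0169
grip_force: 50.4
```

```bash
python3 - <<'E'
from h import *
s=arm.state();print(s['tcp_pos'],theta(s),hold(s),s['force'],s['wrist_torque'])
E
```

```text
[0.52864144 0.14712396 0.05635245] 0.2497591510853432 [45.5 -1.4 -0.  56.4] [-1.29027805 -0.4728569   4.26829685] [-0.10989804  0.28794374 -0.03198903]
```

Call:
{"method": "play_rows", "body": {"moves": [[12,0,0,1,0],[12,0,0,2,0],[12,0,0,3,0],[12,0,0,4,0],[12,0,0,4,0],[12,0,0,4,0]]}}

```text
time: 15.55
tcp_pos: [0.5286, 0.1471, 0.0532]
tcp_rot: [-3.117, -0.391, -0.002]
force: [-3.2, -0.1, 9.0]
opening: 0.0169
grip_force: 50.8
```

```bash
python3 - <<'E'
from h import *
s=arm.state();print(hold(s),s['force'],s['grip_force'])
p=arm.grab_frame('wrist');save(p,'w8.png');q=arm.grab_frame('scene');save(q,'s8.png')
a=cv2.imread('pics/w8.png')[30:270,140:400];b=cv2.imread('pics/s8.png')[190:310,230:350]
cv2.imwrite('pics/c8.png',np.hstack([cv2.resize(a,(433,400)),cv2.resize(b,(360,400))]))
E
```

```text
[45.5 -1.4 -0.  53.2] [-3.20287489 -0.12157371  8.98478596] 50.83660304546356
```

View pics/c8.png

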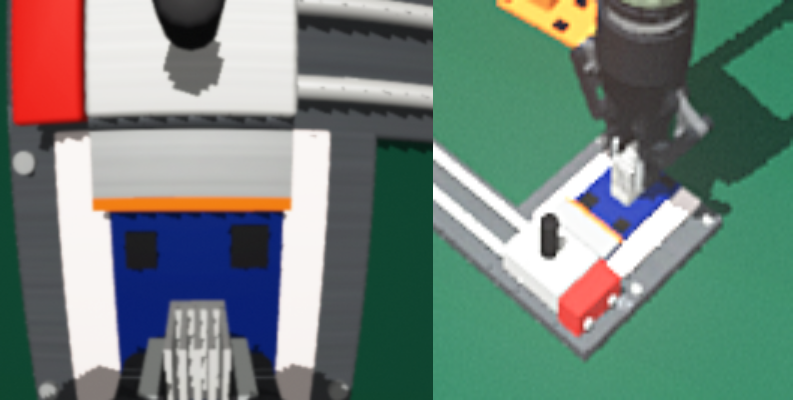

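The gold contacts are wholly under the level leaf, the board is square and centred, and the carriage is against the stop. Handing in.

```bash
python3 -c "
from station import arm
print(arm.finish_job())"
```

```text
the job is handed in; nothing more can be done
None
```

The job is handed in, with no verdict returned: the carriage is at its stop, the board's gold edge is about 19 mm under the level leaf, square and centred within about 2 mm, and the gripper still holds the heat sink, pressing at about 9 N.

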